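# Fan spacer plates along the kit tray

### The job

Draw the kit tray out of its channel to its stop. Then lay the three spacer plates in it as a straight shingled row along the middle of the tray, lengthwise: the longest first, flat on the tray floor and close up against the end wall by the handle, then the middle one overlapping it by about a third of its own length, then the shortest overlapping the middle one in the same way, each with its other end resting on the tray floor. Leave the other things on the bench alone.

Things in the scene. Friction and masses are not known exactly. Their poses are not given: they have to be found in the camera images.
- plate_long: the longest of three flat plain steel spacer plates, 120 mm long, 50 mm wide, 8 mm thick, about 250 to 370 g, with a dark bolt hole drawn near each end (look only); origin at the centre of its underside, y along its length, x across its 50 mm width, z up. Lies flat and loose on the bench, long way roughly across in front of the robot
- plate_mid: the middle of three flat plain steel spacer plates, 100 mm long, 50 mm wide, 8 mm thick, about 250 to 370 g, with a dark bolt hole drawn near each end (look only); origin at the centre of its underside, y along its length, x across its 50 mm width, z up. Lies flat and loose on the bench, long way roughly across in front of the robot
- plate_short: the shortest of three flat plain steel spacer plates, 80 mm long, 50 mm wide, 8 mm thick, about 250 to 370 g, with a dark bolt hole drawn near each end (look only); origin at the centre of its underside, y along its length, x across its 50 mm width, z up. Lies flat and loose on the bench, long way roughly across in front of the robot
- tray (a joint): how far the tray is drawn out of its channel (m): 0 to 0.04 at the start, 0.18 at its end stop. It slides stiffly (about 4 N) along -y of tray_stop and stays where it is left
- tray_stop (a point): point on the sliding dark grey steel tray: tray floor level (8 mm above the bench), middle of the inner face of its end wall by the handle; moves with the tray. y points along the tray away from the handle, towards the channel (the row grows this way), x across the tray, z up. Inside, the tray is 120 mm wide and 300 mm long, floor flat, all walls 12 mm high and 5 mm thick. Drawn out, 270 mm of its inner length is clear of the channel
- tray_grip (a point): middle of the upper part of the tray's handle, an upright bright metal block 30 mm wide across the tray (x), 14 mm along it (y), on the outside of the end wall; its top lies 10 mm above this point and 48 mm above the bench. Axes as tray_stop; pinch it across its 30 mm from above
- channel: fixed steel channel that the tray slides in, 164 mm wide, 250 mm long, top plate 40 mm above the bench, with a small open black parts bin standing on the far part of it (to 100 mm above the bench); origin on the bench at the middle of its mouth, the channel runs to its +y, the tray comes out to its -y
- motor: bystander: blue motor drum, diameter 116 mm, 84 mm high, standing on the bench; origin at the centre of its underside
- driver: bystander: screwdriver 190 mm long lying on the bench, x along it; origin on its underside
- jar: bystander: jar, diameter 60 mm, 75 mm high; origin at the centre of its underside
Things that resemble listed ones, but are neither listed nor needed, are in the scene too. What is shaped like the plate_mid but green is not meant. Leave any red look-alike of the plate_short alone.

How it is judged:
On the way, in this order (a step that is already met when the one before it is completed fails the run):
1. the tray is drawn out to its stop (value of joint tray above 0.17 m), for 0.2 s.
2. the longest plate lies released, flat and lengthwise against the end wall (value of joint tray above 0.17 m and x of plate_long in the frame of tray_stop between -0.015 and 0.015 m and angle between the y axis of plate_long and the y axis of tray_stop, either way round below 0.17 rad and contact force between the fingers and plate_long below 0.1 N and y of plate_long in the frame of tray_stop between 0.055 and 0.075 m and angle between plate_long's own z axis and vertical below 0.03 rad and z of plate_long in the frame of tray_stop below 0.004 m), for 0.2 s.
3. the middle plate lies released, overlapping the longest (all of step 2 and x of plate_mid in the frame of tray_stop between -0.015 and 0.015 m and angle between the y axis of plate_mid and the y axis of tray_stop, either way round below 0.17 rad and contact force between the fingers and plate_mid below 0.1 N and horizontal distance between plate_long and plate_mid between 0.065 and 0.095 m and y of plate_mid in the frame of tray_stop above 0.11 m and angle between plate_mid's own z axis and vertical between 0.06 and 0.25 rad and z of plate_mid in the frame of tray_stop below 0.011 m), for 0.2 s.
At the end, for the whole second after the job is handed in: Tray out 170+ mm. Longest plate flat, under 15 mm from the end wall; middle overlaps it by 15-45 mm, shortest overlaps the middle by 12-38 mm, each sloping down to the tray floor. All within 15 mm of the centre line and 0.17 rad of its direction, released, at rest (all of step 3 and x of plate_short in the frame of tray_stop between -0.015 and 0.015 m and angle between the y axis of plate_short and the y axis of tray_stop, either way round below 0.17 rad and contact force between the fingers and plate_short below 0.1 N and horizontal distance between plate_mid and plate_short between 0.052 and 0.078 m and y of plate_short in the frame of tray_stop above 0.16 m and angle between plate_short's own z axis and vertical between 0.06 and 0.28 rad and z of plate_short in the frame of tray_stop below 0.012 m and linear speed of each of plate_long, plate_mid, plate_short below 0.02 m/s); the robot touches nothing.
It fails at once if the motor is disturbed (moved over 20 mm) (distance of motor from where it was at the start of the episode above 0.02 m).
It fails at once if the driver is disturbed (moved over 20 mm) (distance of driver from where it was at the start of the episode above 0.02 m).
It fails at once if the jar is disturbed (moved over 20 mm) (distance of jar from where it was at the start of the episode above 0.02 m).
It also fails if it takes over 64 s, if anything falls off the work surface, if the arm or the gripper's body presses on something with over 40 N, if the wrist force passes 120 N, or if a joint passes its speed limit or range.

### The arm

A 6-joint arm with a two-finger parallel gripper is mounted at the origin on the work surface. World frame = base frame: x ahead of the robot, y to its left, z up, the work surface at z = 0. Lengths are in m, angles in rad, forces in N, time in s.
With the tool pointing down it reaches from about 0.25 to 0.775 m from the base axis. Payload 4 kg.
Tool frame: the origin (TCP) lies at the very end of the fingers, on their centre line; the grasp point (between the pads) lies 19 mm behind it; z points along the fingers, x is the direction in which the jaws open and shut, and the axes are right-handed (so a half turn about z gives the same grasp; the last joint's range is limited). The gripper opens to 85 mm and grips with 20 to 120 N. Pads are 22 mm wide; open, the fingers measure 114 mm over their backs; the gripper's body (76 mm by 85 mm) begins 54 mm behind the grasp point. The pads swing forward as they close: fully open they stand 13 mm farther back than shut.
Start: joints at [-1.296, 0.087, 1.371, -0, 1.684, -0.103], TCP at [0.203, -0.511, 0.206] pointing down, gripper open.
Joint ranges: [-3.1, 3.1], [-0.76, 2.03], [0.27, 2.55], [-1.08, 4.22], [0.17, 2.65], [-2.57, 2.57]. Speed limits (rad/s): [2.79, 2.79, 3.14, 3.14, 3.14, 3.14].

### API

Orientations are given as a unit quaternion [w, x, y, z].
In Python, from bench import r, cams, ticket, models gives the robot as it stands.
- The arm moves only by the shell command python3 -m creep 'ROWS' [OPENING] [FORCE]. ROWS is JSON, one flat list of numbers, 6 for each row, row after row: the shift along the tool's x, y, z in mm, then the turn, a rotation vector about the tool's x, y, z in units of 8 degrees (1.0 is 8 degrees). In form: [x, y, z, rx, ry, rz, x, y, z, rx, ry, rz, ...]. A call has 1 to 10 rows; each row is the pose to reach, as a shift and turn from the pose commanded when the call began, along the tool's axes at that moment; what a row does not reach only later rows make up. A row lasts 1/10 s, in which the tool goes at most 50 mm and 8.59 degrees, less where a joint would pass 70% of its speed; a pose out of reach is approached as far as the arm can. A call with a gripper value outside its range is refused whole. OPENING is the opening, from 0 (shut) to 1 (fully open), set as the call begins (- or left out, the last holds). The fingers move at their own pace and stop on an object; FORCE is the grip in N (left out, the last holds). Time passes only in rows, so rows that repeat a pose let the fingers close. It gives the time, the measured TCP pose, the force and the opening at its end, in the units of the state.
- r.sense(): the state, without advancing time (a new reading comes with each control period).
- cams.capture(name): name is "scene" or "top" or "wrist"; returns a dict with "frame" (384x512x3 uint8, red, green, blue), "fx", "fy", "cx", "cy" (pixels), "extrinsics" (4x4, takes a point from camera to world coordinates). Camera axes: x right, y down, z forward; pixel columns grow to the right and rows downward; lengths in m; the calibration is good to about 2 mm. A picture is of the moment at which its call begins. There is no depth.
- ticket.finish_job(): hands the job in, once; it reports no verdict.
Trained networks look in a picture, given as the dict that the camera call returned (one of the last four; its "shot" number tells which), for a name from the list of things; names that differ only in an ending like _2 or _b are one class to them, and where a whole thing is asked for, a point or a joint stands for the part that bears it (a point fixed in the world has none). Each returns a list of dicts, best first, with "confidence" (0 to 1); they miss things now and then, are a little off and sometimes report something else, mostly with a low value. They report only what shows in the picture. A call takes as long as a camera call. They do not tell look-alikes from the thing itself.
- models.recognise(label, picture): "box" ([left, top, right, bottom] in pixels, round what is visible of it).
- models.mark_of(label, picture): "centre" ([column, row] in pixels: a listed point, or the origin of a listed thing).
The state is a dict: "time_s": time; "joint_positions": joint angles; "joint_velocities": joint speeds; "joint_torque": joint torques, N m; "eef_pos": TCP position; "orientation": TCP orientation; "contact_force": force on the tool from outside, world axes, zero at the start; "ft_torque": the same for the moment, N m; "grip_width": finger opening in m.
Only numpy, scipy, OpenCV 4.12 (cv2) and the standard library are available. Lean on these libraries where they do the work, as an engineer would, in place of code of your own. Each camera call takes 0.05 s, during which the arm holds its last target. There are 200 camera calls.

## Working session

There is one attempt and no reset: what is moved stays moved. The work goes in short steps, Python scripts to look and compute and a shell command to move; the robot and the scene stay as the last step left them, time stands still between calls to the robot, and variables do not carry over. Pictures are saved under pics/ and viewed, about 8 in all and at most 12, crops included, and the job is handed in when it is done.

```bash
ls; mkdir -p pics
python3 - <<'E'
from bench import r,cams,ticket,models
import cv2,numpy as np
s=r.sense();print(s['time_s'],s['eef_pos'],s['orientation'],s['grip_width'])
for n in ['scene','top']:
    p=cams.capture(n);cv2.imwrite(f'pics/{n}0.png',p['frame'][:,:,::-1])
    E=np.array(p['extrinsics']);print(n,p['fx'],p['cx'],p['cy'],E.round(4).tolist())
    def pt(c,z):
        d=E[:3,:3]@np.array([(c[0]-p['cx'])/p['fx'],(c[1]-p['cy'])/p['fy'],1]);o=E[:3,3];return (o+d*(z-o[2])/d[2]).round(4)
    for l,z in [('plate_long',0),('plate_mid',0),('plate_short',0),('tray_stop',.008),('tray_grip',.038),('channel',0),('motor',0),('driver',0),('jar',0)]:
        for m in models.mark_of(l,p)[:3]: print(l,np.round(m['centre'],1),round(m['confidence'],2),pt(m['centre'],z))
E
```

```text
pics
0.0 [ 0.20272266 -0.51067268  0.20520655] [-7.41315270e-04  8.27302163e-01 -5.61756006e-01 -8.78392939e-04] 0.08560052656051105
scene 443.0322935321215 254.35814402436847 182.70708189254967 [[-0.059, 0.571, -0.8188, 1.6359], [0.9982, 0.0282, -0.0523, 0.0933], [-0.0068, -0.8205, -0.5716, 0.8117], [0.0, 0.0, 0.0, 1.0]]
plate_long [165.6 173.3] 0.79 [ 0.4332 -0.278   0.    ]
plate_mid [280.2 157.6] 0.63 [0.3159 0.1    0.    ]
plate_mid [203.  157.4] 0.51 [ 0.3275 -0.1694  0.    ]
plate_short [318.7 156.5] 0.73 [0.3021 0.2343 0.    ]
plate_short [312.4 181.8] 0.48 [0.4589 0.2048 0.    ]
tray_stop [265.6 210.6] 0.93 [0.6247 0.0609 0.008 ]
tray_grip [260.5 201.6] 0.81 [0.6217 0.0458 0.038 ]
channel [300.5 216.3] 0.62 [0.636  0.1622 0.    ]
motor [374.1 177.1] 0.8 [0.4221 0.4064 0.    ]
driver [119.1 218.9] 0.8 [ 0.6743 -0.359   0.    ]
jar [132.2 238.9] 0.92 [ 0.7563 -0.2969  0.    ]
jar [264.2 212.3] 0.4 [0.6229 0.0567 0.    ]
top 424.49970301036967 250.90597752347804 198.41275759601606 [[-0.0236, -0.99, 0.1388, 0.3734], [-0.9997, 0.0222, -0.011, 0.0227], [0.0078, -0.139, -0.9903, 1.3359], [0.0, 0.0, 0.0, 1.0]]
plate_long [337.7 232.1] 0.55 [ 0.4474 -0.2628  0.    ]
plate_mid [224.4 270.5] 0.94 [0.3367 0.0954 0.    ]
plate_mid [269.  240.5] 0.78 [ 0.4261 -0.0458  0.    ]
plate_mid [308.  267.5] 0.73 [ 0.3397 -0.1646  0.    ]
plate_short [178.9 277.2] 0.86 [0.3196 0.2363 0.    ]
plate_short [189.8 233.8] 0.84 [0.4528 0.2021 0.    ]
tray_stop [234.2 175.8] 0.89 [0.6333 0.0593 0.008 ]
tray_stop [188.9 232.8] 0.24 [0.4555 0.2039 0.008 ]
tray_grip [234.  170.9] 0.58 [0.643  0.0589 0.038 ]
channel [203.9 180.5] 0.85 [0.6217 0.1566 0.    ]
channel [338.3 233.6] 0.53 [ 0.4427 -0.2645  0.    ]
motor [119.6 243.8] 0.71 [0.4267 0.4212 0.    ]
driver [362.3 158.5] 0.84 [ 0.6826 -0.3547  0.    ]
jar [343.7 137.2] 0.79 [ 0.7546 -0.2984  0.    ]
```

Run:
```python
import cv2
a=cv2.imread('pics/top0.png')
cv2.imwrite('pics/top0c.png',cv2.resize(a[110:310,90:390],None,fx=2.66,fy=2.66,interpolation=cv2.INTER_CUBIC))
```

```text
(no output)
```

View pics/top0c.png

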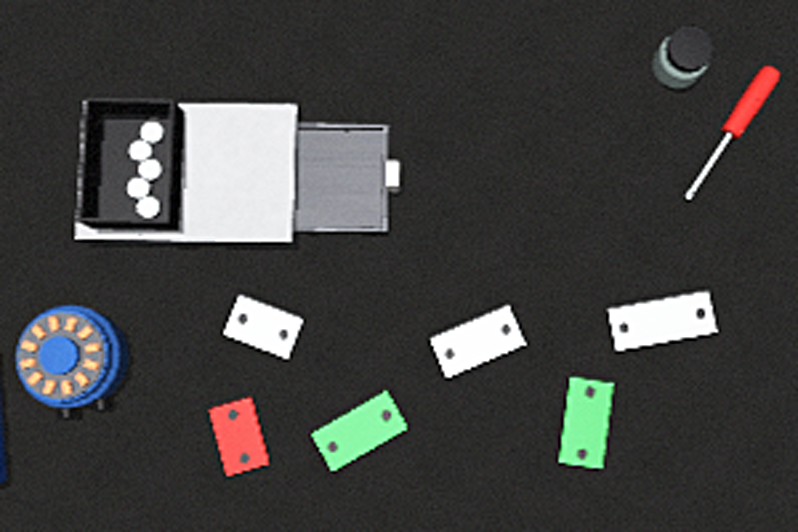

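View pics/scene0.png

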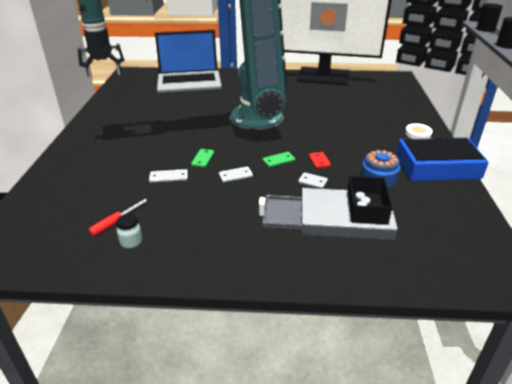

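The top crop shows the white plates: long at (663,321), mid (478,341) and short (263,326). The tray handle is at (392,174). The green and red look-alikes lie nearer the robot, and the scene view agrees. Next I'll fit the outlines and write a move helper.

```bash
cat > h.py <<'E'
from bench import r,cams,ticket,models
import cv2,numpy as np
from scipy.spatial.transform import Rotation as R
def ray(p,c,z):
    E=np.array(p['extrinsics']);d=E[:3,:3]@np.array([(c[0]-p['cx'])/p['fx'],(c[1]-p['cy'])/p['fy'],1]);o=E[:3,3]
    return o+d*(z-o[2])/d[2]
def go(pos,jaw,tilt=0,frm=None):
    """rows numbers to reach TCP pos with jaw axis angle (deg, mod 180) in world, tool down, tilt (rad) about tool x"""
    if frm is None:
        s=r.sense();q=s['orientation'];R0=R.from_quat([q[1],q[2],q[3],q[0]]);p0=np.array(s['eef_pos'])
    else: p0,R0=np.array(frm[0]),frm[1]
    best=None
    for k in (0,180):
        a=np.radians(jaw+k);x=np.array([np.cos(a),np.sin(a),0]);z=np.array([0,0,-1.]);
        Rt=R.from_matrix(np.c_[x,np.cross(z,x),z])*R.from_rotvec([tilt if k==0 else -tilt,0,0])
        rv=(R0.inv()*Rt).as_rotvec()
        if best is None or np.linalg.norm(rv)<np.linalg.norm(best[0]): best=(rv,Rt)
    print('row',(R0.inv().apply(np.array(pos)-p0)*1000).round(1),(np.degrees(best[0])/8).round(2))
    return pos,best[1]
def st():
    s=r.sense();print(round(s['time_s'],2),np.round(s['eef_pos'],4),np.round(s['contact_force'],1),round(s['grip_width'],4))
def rects(p,mask,z,amin=60,amax=1e5):
    out=[]
    for c in cv2.findContours(mask.astype(np.uint8),cv2.RETR_EXTERNAL,cv2.CHAIN_APPROX_NONE)[0]:
        if not amin<cv2.contourArea(c)<amax: continue
        w=np.array([ray(p,q,z)[:2] for q in c[:,0].astype(float)])
        (cx,cy),(a,b),t=cv2.minAreaRect((w*1000).astype(np.float32))
        if a<b: t+=90;a,b=b,a
        out.append((round(cx/1e3,4),round(cy/1e3,4),round(a),round(b),round(((t+90)%180)-90,1),c[:,0].mean(0).round(0).tolist()))
    return out
E
python3 - <<'E'
from h import *
p=cams.capture('top');f=p['frame'].astype(int);v=f.min(2)
for o in rects(p,v>170,.008): print('z8',o)
for o in rects(p,v>170,.04,300): print('z40',o)
for o in rects(p,v>170,.048,5,70): print('z48',o)
print(f[170:182,225:245].min(2))
E
```

```text
z8 (0.0408, -0.7551, 61, 21, -0.1, [508.0, 363.0])
z8 (0.1192, 0.624, 90, 90, 2.1, [49.0, 348.0])
z8 (0.2489, -0.7637, 124, 43, -6.2, [505.0, 292.0])
z8 (0.4338, -0.0459, 101, 50, -68.3, [269.0, 238.0])
z8 (0.4569, 0.2051, 82, 50, 68.2, [189.0, 233.0])
z8 (0.4529, -0.2643, 121, 49, -80.9, [339.0, 230.0])
z8 (0.3003, 0.754, 554, 53, 3.3, [4.0, 289.0])
z8 (0.6476, 0.3453, 114, 37, -3.2, [144.0, 173.0])
z8 (0.6435, 0.2957, 260, 165, 88.7, [166.0, 182.0])
z8 (0.8531, 0.607, 464, 411, 3.3, [41.0, 98.0])
z8 (0.9474, -0.3016, 1159, 451, 88.9, [371.0, 56.0])
z8 (1.2157, -0.3497, 1082, 29, 88.9, [351.0, 3.0])
z8 (1.1325, 0.3784, 336, 225, 89.4, [136.0, 32.0])
z8 (1.2296, 0.6895, 293, 40, 88.9, [43.0, 5.0])
z40 (0.1253, 0.6095, 88, 87, 2.1, [49.0, 348.0])
z40 (0.2519, -0.7448, 121, 42, -6.2, [505.0, 292.0])
z40 (0.4323, -0.0442, 99, 49, -68.3, [269.0, 238.0])
z40 (0.4549, 0.2007, 80, 48, 68.2, [189.0, 233.0])
z40 (0.451, -0.2574, 118, 48, -80.9, [339.0, 230.0])
z40 (0.302, 0.7364, 541, 52, 3.3, [4.0, 289.0])
z40 (0.637, 0.2891, 253, 161, 88.7, [166.0, 182.0])
z40 (0.8415, 0.593, 453, 401, 3.3,
[... 999 characters left out ...]
  24  39
   44  40]
 [152 151 149 154 150 152 151 156 130 117 255 255 255 255 255  61  33  42
   44  43]
 [151 145 155 152 150 153 150 151 128 109 255 255 255 255 255  52  19  45
   41  43]
 [153 147 151 154 148 150 148 156 132 111 255 255 255 255 255  50  23  40
   43  42]
 [151 148 149 151 152 152 148 153 125 112 255 255 255 255 255  48  20  41
   39  42]
 [157 154 151 153 151 150 150 158 128 116 255 255 255 255 255  41  25  44
   40  43]
 [148 147 152 146 145 153 156 152 131 128 255 255 255 255 255  46  29  39
   37  39]
 [157 151 154 149 149 152 153 153 132 132 114  84  94  99  85  46  29  34
   45  34]
 [146 146 151 152 153 144 154 159 102 139 108  82 114 112  99  51  29  40
   42  42]]
```

Tray axis runs about −91.2°, with the handle at (0.629, 0.050).

Run:
```python
from h import *
f=go([.6294,.0465,.10],-1.2)
go([.6294,.0465,.024],-1.2,0,f)
```

```text
row [-361.1 -602.2  106.4] [ 0.   -0.   -8.39]
row [ 0.  0. 76.] [0. 0. 0.]
```

```bash
python3 -m creep '[-361,-602,106,0,0,-8.39,-361,-602,106,0,0,-8.39,-361,-602,106,0,0,-8.39,-361,-602,106,0,0,-8.39,-361,-602,106,0,0,-8.39,-361,-602,106,0,0,-8.39,-361,-602,106,0,0,-8.39,-361,-602,106,0,0,-8.39,-361,-602,106,0,0,-8.39,-361,-602,106,0,0,-8.39]' 1 40; python3 -m creep '[0,0,0,0,0,0]'; python3 -c "
from h import *
f=go([.6294,.0465,.10],-1.2)
go([.6294,.0465,.024],-1.2)"
```

```text
time_s: 2.05
eef_pos: [0.5043, -0.1167, 0.1318]
orientation: [0.0, 1.0, -0.011, 0.0]
contact_force: [0.3, -1.4, 0.4]
grip_width: 0.0855
time_s: 2.15
eef_pos: [0.5051, -0.1132, 0.1303]
orientation: [-0.002, 1.0, -0.007, -0.0]
contact_force: [-0.3, 0.5, -0.2]
grip_width: 0.0854
row [ 122.2 -161.3   30.7] [-0.02  0.01  0.05]
row [ 122.2 -161.1  106.7] [-0.02  0.01  0.05]
```

```bash
python3 -m creep '[122,-161,31,0,0,0,122,-161,31,0,0,0,122,-161,31,0,0,0,122,-161,31,0,0,0,122,-161,31,0,0,0,122,-161,31,0,0,0]'
python3 - <<'E'
from h import *
p=cams.capture('wrist');cv2.imwrite('pics/w1.png',p['frame'][:,:,::-1])
for l,z in [('tray_grip',.038),('tray_stop',.008)]:
    for m in models.mark_of(l,p)[:2]: print(l,m['confidence'],ray(p,m['centre'],z))
st();go([.6294,.0465,.024],-1.2)
E
```

```text
time_s: 2.75
eef_pos: [0.6285, 0.0401, 0.0998]
orientation: [0.0, 1.0, -0.01, -0.001]
contact_force: [-1.0, -0.6, -0.5]
grip_width: 0.0854
tray_grip 0.92 [0.62731167 0.05317    0.038     ]
tray_grip 0.74 [0.62949307 0.07040637 0.038     ]
tray_stop 0.62 [0.63001639 0.06350004 0.008     ]
tray_stop 0.25 [0.63047727 0.16509285 0.008     ]
2.9 [0.6282 0.0382 0.1014] [-0.2  0.   0.2] 0.0852
row [ 0.9 -8.4 77.4] [ 0.01 -0.   -0.02]
```

View pics/w1.png

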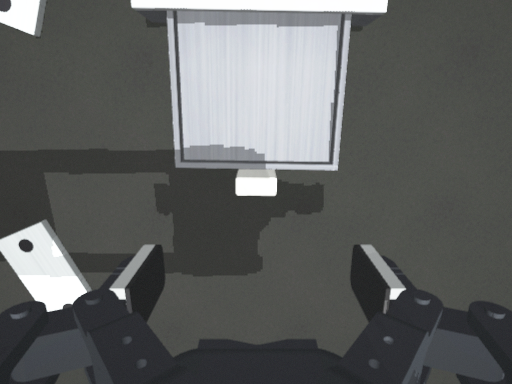

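Handle top sits at (256,186) in the wrist view, centred between the jaws. Descending to pinch it.

```bash
python3 -m creep '[0,-10,0,0,0,0,0,-10,40,0,0,0,0,-10,60,0,0,0,0,-10,77,0,0,0,0,-10,77,0,0,0]' && python3 -m creep '[0,0,0,0,0,0,0,0,0,0,0,0,0,0,0,0,0,0,0,0,0,0,0,0,0,0,0,0,0,0]' 0 40
```

```text
time_s: 3.4
eef_pos: [0.6261, 0.0494, 0.0209]
orientation: [-0.0, 1.0, -0.011, -0.003]
contact_force: [-0.4, 0.4, -0.7]
grip_width: 0.0853
time_s: 3.9
eef_pos: [0.6292, 0.0498, 0.0245]
orientation: [0.0, 1.0, -0.011, 0.001]
contact_force: [0.0, -0.2, -0.0]
grip_width: 0.012
```

Run:
```python
from h import *
p=cams.capture('wrist');cv2.imwrite('pics/w2.png',p['frame'][:,:,::-1])
for l,z in [('tray_grip',.038),('tray_stop',.008)]:
    for m in models.mark_of(l,p)[:2]: print(l,m['confidence'],ray(p,m['centre'],z))
st()
```

```text
tray_grip 0.93 [0.62644648 0.05367196 0.038     ]
tray_stop 0.59 [0.62875485 0.06555807 0.008     ]
4.05 [0.6289 0.0499 0.0239] [-0.3 -0.3  0. ] -0.0002
```

View pics/w2.png

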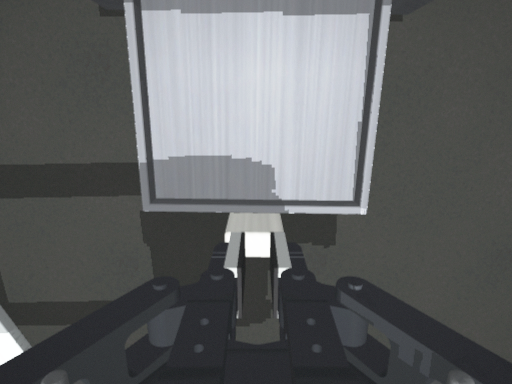

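Run:
```python
from h import *
p=cams.capture('wrist');E=np.array(p['extrinsics']);print(E.round(3))
def pr(x):
    c=np.linalg.inv(E)@np.r_[x,1];return (p['fx']*c[0]/c[2]+p['cx']).round(),(p['fy']*c[1]/c[2]+p['cy']).round()
s=r.sense();print(s['eef_pos'],'tcp px',pr(s['eef_pos']))
for y in (.0425,.0565): 
  for z in (.048,.01): print(y,z,pr([.613,y,z]),pr([.643,y,z]))
print('wall',pr([.567,.0665,.02]),pr([.692,.0665,.02]),pr([.567,.0565,.02]))
for c,z in [((257,233),.048),((257,257),.048),((256,203),.020),((256,213),.02)]: print(c,ray(p,c,z))
cv2.imwrite('pics/w3.png',cv2.resize(p['frame'][180:340,150:370,::-1],None,fx=3,fy=3))
```

```text
[[ 1.    -0.02  -0.007  0.63 ]
 [-0.021 -0.96  -0.28   0.122]
 [-0.002  0.28  -0.96   0.191]
 [ 0.     0.     0.     1.   ]]
[0.62885767 0.04983398 0.02376806] tcp px (np.float64(257.0), np.float64(231.0))
0.0425 0.048 (np.float64(226.0), np.float64(264.0)) (np.float64(286.0), np.float64(263.0))
0.0425 0.01 (np.float64(232.0), np.float64(234.0)) (np.float64(281.0), np.float64(233.0))
0.0565 0.048 (np.float64(225.0), np.float64(239.0)) (np.float64(286.0), np.float64(238.0))
0.0565 0.01 (np.float64(231.0), np.float64(212.0)) (np.float64(281.0), np.float64(211.0))
wall (np.float64(148.0), np.float64(203.0)) (np.float64(368.0), np.float64(199.0)) (np.float64(150.0), np.float64(220.0))
(257, 233) [0.62884244 0.05918619 0.048     ]
(257, 257) [0.62856736 0.04618684 0.048     ]
(256, 203) [0.62834342 0.06539269 0.02      ]
(256, 213) [0.62821034 0.05935647 0.02      ]
```

View pics/w3.png

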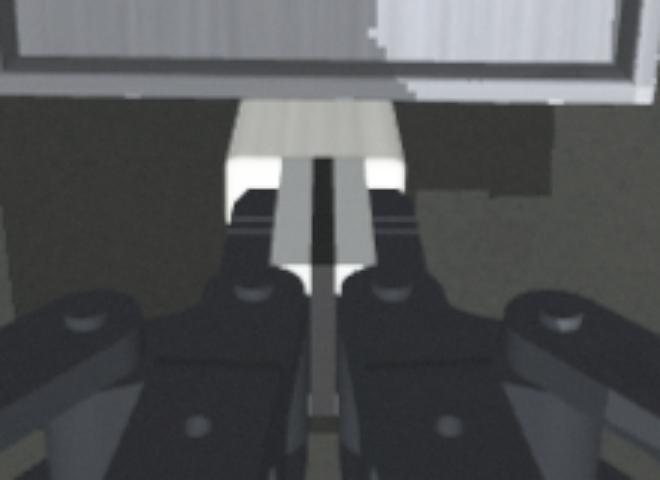

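The handle top covers y 0.046–0.059 and the jaws shut without touching it, so the real fingertips look higher than the TCP reading. I'll open, back off 5 mm from the wall and try lower, which is safe either way.

```bash
python3 -m creep '[0,0,-15,0,0,0,0,0,-15,0,0,0,0,5,-15,0,0,0,0,5,-15,0,0,0,0,5,-15,0,0,0,0,5,-15,0,0,0,0,5,-15,0,0,0,0,5,0,0,0,0,0,5,10,0,0,0,0,5,18,0,0,0]' 1 40
python3 - <<'E'
from h import *
st();p=cams.capture('scene');cv2.imwrite('pics/s4.png',cv2.resize(p['frame'][130:250,200:340,::-1],None,fx=5,fy=5,interpolation=cv2.INTER_CUBIC))
E
```

```text
time_s: 5.1
eef_pos: [0.6275, 0.0449, 0.0034]
orientation: [0.0, 1.0, -0.011, -0.002]
contact_force: [-1.2, -0.2, -0.4]
grip_width: 0.0852
5.1 [0.6275 0.0449 0.0034] [-1.2 -0.2 -0.4] 0.0852
```

View pics/s4.png

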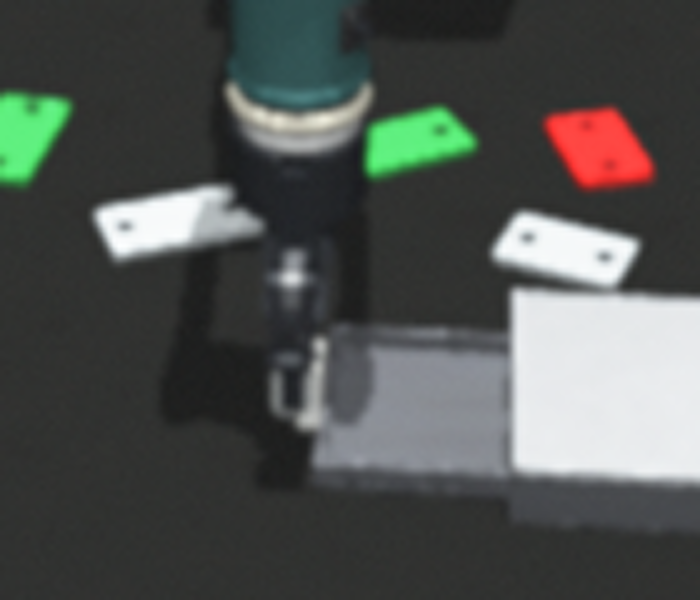

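Run:
```python
from h import *
p=cams.capture('scene');E=np.array(p['extrinsics'])
def pr(x):
    c=np.linalg.inv(E)@np.r_[x,1];u=np.array([p['fx']*c[0]/c[2]+p['cx'],p['fy']*c[1]/c[2]+p['cy']]);return ((u-[200,130])*5).round().tolist()
for x in (.585,.67):
  print('finger',x,[pr([x,y,z]) for y in (.034,.056) for z in (.016,.055)])
print('handle',[pr([x,y,z]) for x in (.614,.644) for y in (.046,.06) for z in (.01,.048)])
print('corner out tray',pr([.69,.06,.02]),pr([.567,.06,.02]), 'chan mouth', pr([.71,.157,.04]),pr([.546,.157,.04]))
```

```text
finger 0.585 [[286.0, 349.0], [285.0, 296.0], [323.0, 351.0], [323.0, 297.0]]
finger 0.67 [[277.0, 440.0], [277.0, 386.0], [316.0, 442.0], [317.0, 387.0]]
handle [[303.0, 388.0], [303.0, 336.0], [327.0, 389.0], [328.0, 337.0], [301.0, 420.0], [301.0, 368.0], [325.0, 421.0], [326.0, 369.0]]
corner out tray [322.0, 459.0] [330.0, 327.0] chan mouth [500.0, 460.0] [493.0, 285.0]
```

The handle matches its predicted pixels, but the fingertips show about 20 mm higher than the TCP reading suggests. Closing here should catch the handle.

```bash
python3 -m creep '[0,0,0,0,0,0,0,0,0,0,0,0,0,0,0,0,0,0,0,0,0,0,0,0,0,0,0,0,0,0,0,0,0,0,0,0,0,0,0,0,0,0]' 0 40
```

```text
time_s: 5.9
eef_pos: [0.6274, 0.0448, 0.0067]
orientation: [0.0, 1.0, -0.011, -0.001]
contact_force: [-6.0, -1.0, 3.9]
grip_width: 0.0289
```

Gripped at 29 mm, so I pull it out.

```bash
python3 -m creep '[0,25,0,0,0,0,0,55,0,0,0,0,0,85,0,0,0,0,0,115,0,0,0,0,0,140,0,0,0,0,0,155,0,0,0,0,0,160,0,0,0,0,0,164,0,0,0,0,0,168,0,0,0,0,0,168,0,0,0,0]'; python3 -m creep '[0,3,0,0,0,0,0,6,0,0,0,0]'
```

```text
time_s: 6.9
eef_pos: [0.6212, -0.1216, 0.0066]
orientation: [-0.002, 1.0, -0.011, -0.004]
contact_force: [-12.0, 3.9, 10.0]
grip_width: 0.0288
time_s: 7.1
eef_pos: [0.6212, -0.1214, 0.0065]
orientation: [-0.007, 1.0, -0.01, -0.005]
contact_force: [-11.4, 21.3, 12.5]
grip_width: 0.0292
```

```bash
python3 -m creep '[0,-5,0,0,0,0,0,-5,0,0,0,0,0,-5,0,0,0,0,0,-5,0,0,0,0,0,-5,0,0,0,0,0,-5,0,0,0,0,0,-5,-40,0,0,0,0,-5,-80,0,0,0,0,-5,-120,0,0,0,0,-5,-120,0,0,0]' 1 40
python3 - <<'E'
from h import *
p=cams.capture('wrist');q=cams.capture('top')
cv2.imwrite('pics/w5.png',p['frame'][:,:,::-1]);cv2.imwrite('pics/t5.png',q['frame'][:,:,::-1])
for pic in (p,q):
  for l,z in [('tray_grip',.038),('tray_stop',.008),('channel',0)]:
    for m in models.mark_of(l,pic)[:2]: print(l,round(m['confidence'],2),m['centre'],ray(pic,m['centre'],z).round(4))
v=q['frame'].min(2)
print(rects(q,v>170,.048,5,70))
for o in rects(q,v>170,.008,60,1000): print(o)
st();f=go([.4529,-.2643,.08],9.1);go([.4529,-.2643,-.014],9.1,0,f)
E
```

```text
time_s: 8.1
eef_pos: [0.6293, -0.1255, 0.1346]
orientation: [0.002, 1.0, -0.011, 0.007]
contact_force: [0.3, -0.4, 0.6]
grip_width: 0.0853
tray_grip 0.16 [370.1, 315.6] [ 0.7389 -0.2609  0.038 ]
tray_stop 0.7 [249.0, 156.1] [ 0.6235 -0.1046  0.008 ]
tray_grip 0.95 [292.3, 172.3] [ 0.6345 -0.1227  0.038 ]
tray_stop 0.79 [288.3, 177.7] [ 0.6234 -0.1127  0.008 ]
tray_stop 0.48 [121.0, 245.5] [0.421  0.4144 0.008 ]
channel 0.86 [199.6, 178.9] [0.6272 0.1702 0.    ]
channel 0.62 [338.1, 231.4] [ 0.4496 -0.2642  0.    ]
[(0.357, -0.7382, 27, 24, -1.4, [501.0, 259.0]), (0.5073, -0.7482, 56, 11, -2.0, [499.0, 208.0]), (0.6025, -0.748, 36, 16, -6.0, [495.0, 178.0]), (0.6225, -0.1172, 28, 12, -2.1, [291.0, 176.0]), (0.6295, -0.3188, 92, 6, -35.9, [356.0, 172.0])]
(0.1192, 0.624, 90, 90, 2.1, [49.0, 348.0])
(0.1484, -0.7528, 326, 43, -6.2, [506.0, 326.0])
(0.4249, -0.0235, 53, 50, -68.7, [260.0, 240.0])
(0.4569, 0.2051, 82, 50, 68.2, [189.0, 233.0])
(0.4528, -0.2641, 122, 49, -80.9, [339.0, 230.0])
(0.6476, 0.3453, 114, 37, -3.2, [144.0, 173.0])
8.5 [ 0.6242 -0.1239  0.1237] [0.1 0.  1.3] 0.0856
row [-168.   144.1   44.1] [-0.01  0.02 -1.29]
row [ 0.  0. 94.] [0. 0. 0.]
```

View pics/w5.png

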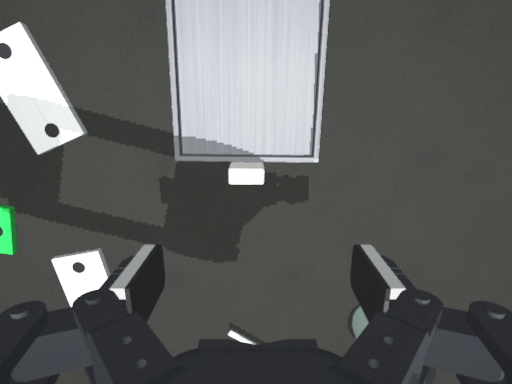

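The tray is out: handle at y −0.117, a travel of about 167 mm, with 21 N against the stop. The wrist view shows its handle top at (246,175). Next is plate_long; I approach above it, with the jaws partly closed.

```bash
python3 -m creep '[-168,144,44,0,0,-1.29,-168,144,44,0,0,-1.29,-168,144,44,0,0,-1.29,-168,144,44,0,0,-1.29,-168,144,44,0,0,-1.29,-168,144,44,0,0,-1.29,-168,144,44,0,0,-1.29,-168,144,44,0,0,-1.29]' 0.78 40
python3 - <<'E'
from h import *
p=cams.capture('wrist');v=p['frame'].min(2)
cv2.imwrite('pics/w6.png',p['frame'][:,:,::-1])
for o in rects(p,v>165,.008,300): print(o)
for m in models.mark_of('plate_long',p)[:2]: print(m['confidence'],m['centre'],ray(p,m['centre'],0).round(4))
st();go([.4529,-.2643,.0],9.1);E=np.array(p['extrinsics']);print(E.round(4))
E
```

```text
time_s: 9.3
eef_pos: [0.4549, -0.264, 0.0819]
orientation: [-0.0, 0.997, 0.08, 0.0]
contact_force: [0.4, 0.1, 0.5]
grip_width: 0.0665
(0.4514, -0.2606, 119, 50, -80.8, [254.0, 183.0])
0.77 [258.9, 188.3] [ 0.4557 -0.2613  0.    ]
9.4 [ 0.4551 -0.2638  0.082 ] [ 0.7 -0.  -0.1] 0.0669
row [-2.3  0.1 82. ] [ 0.   -0.    0.01]
[[ 0.9872  0.1533  0.0435  0.4436]
 [ 0.1594 -0.9477 -0.2764 -0.193 ]
 [-0.0011  0.2798 -0.9601  0.2488]
 [ 0.      0.      0.      1.    ]]
```

View pics/w6.png

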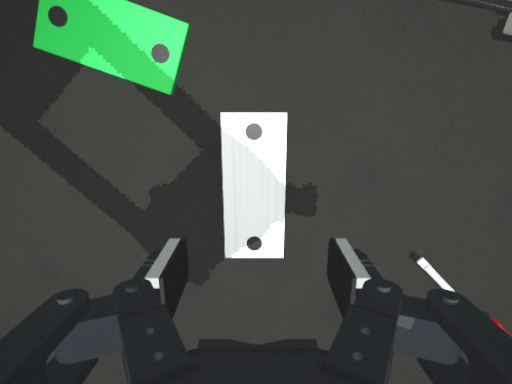

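Plate_long is at (254,183), centred and aligned between the jaws. Descending.

```bash
python3 -m creep '[-3,-2,40,0,0,0,-3,-2,65,0,0,0,-3,-2,80,0,0,0,-3,-2,80,0,0,0,-3,-2,80,0,0,0]'; python3 -m creep '[0,0,4,0,0,0,0,0,8,0,0,0,0,0,8,0,0,0]'
```

```text
time_s: 9.9
eef_pos: [0.4516, -0.2627, 0.0021]
orientation: [0.0, 0.997, 0.08, 0.0]
contact_force: [0.5, -0.5, 0.3]
grip_width: 0.0664
time_s: 10.2
eef_pos: [0.4508, -0.263, -0.0061]
orientation: [0.0, 0.997, 0.079, 0.0]
contact_force: [-0.4, -0.1, -0.4]
grip_width: 0.0666
```

```bash
python3 -m creep '[0,0,3,0,0,0,0,0,6,0,0,0,0,0,6,0,0,0]'
```

```text
time_s: 10.5
eef_pos: [0.4504, -0.2628, -0.0128]
orientation: [-0.0, 0.997, 0.079, -0.0]
contact_force: [-1.1, 0.2, -0.2]
grip_width: 0.0669
```

```bash
python3 -m creep '[0,0,2,0,0,0,0,0,4,0,0,0,0,0,4,0,0,0]'; python3 -m creep '[0,0,2,0,0,0,0,0,4,0,0,0,0,0,4,0,0,0]'
```

```text
time_s: 10.8
eef_pos: [0.4505, -0.2628, -0.0166]
orientation: [-0.0, 0.997, 0.079, -0.0]
contact_force: [0.2, 0.1, 0.1]
grip_width: 0.0669
time_s: 11.1
eef_pos: [0.4505, -0.2628, -0.0206]
orientation: [-0.0, 0.997, 0.079, -0.0]
contact_force: [-0.5, -0.2, 0.2]
grip_width: 0.0665
```

```bash
python3 -m creep '[0,0,0,0,0,0,0,0,0,0,0,0,0,0,0,0,0,0,0,0,0,0,0,0]' 0.45 40
```

```text
time_s: 11.5
eef_pos: [0.4515, -0.2639, -0.0182]
orientation: [0.001, 0.997, 0.079, 0.001]
contact_force: [-2.6, 0.8, 7.4]
grip_width: 0.0386
```

Closed over the plate's top with 7 N upward, so at this width the tips are about 27 mm above the TCP reading. Reopen, go lower and close again.

```bash
python3 -m creep '[0,0,0,0,0,0,0,0,0,0,0,0,0,0,0,0,0,0,0,0,4,0,0,0,0,0,7,0,0,0,0,0,7,0,0,0]' 0.78 40; python3 -m creep '[0,0,1,0,0,0,0,0,2,0,0,0,0,0,2,0,0,0]'
```

```text
time_s: 12.1
eef_pos: [0.4501, -0.2625, -0.0283]
orientation: [-0.001, 0.997, 0.079, -0.001]
contact_force: [0.5, 1.2, 0.1]
grip_width: 0.0667
time_s: 12.4
eef_pos: [0.4507, -0.263, -0.0294]
orientation: [-0.0, 0.997, 0.079, -0.0]
contact_force: [0.6, 0.3, -0.2]
grip_width: 0.0666
```

```bash
python3 -m creep '[0,0,0,0,0,0,0,0,0,0,0,0,0,0,0,0,0,0,0,0,0,0,0,0]' 0.45 40
```

```text
time_s: 12.8
eef_pos: [0.4517, -0.2638, -0.0275]
orientation: [0.001, 0.997, 0.079, 0.001]
contact_force: [-0.3, 1.1, 5.8]
grip_width: 0.0485
```

Gripped at about 49 mm. Lifting.

```bash
python3 -m creep '[0,0,-20,0,0,0,0,0,-50,0,0,0,0,0,-90,0,0,0,0,0,-90,0,0,0]'
python3 - <<'E'
from h import *
st();f=go([.625,-.040,.06],-2.0);go([.625,-.040,-.0205],-2,0,f)
E
```

```text
time_s: 13.2
eef_pos: [0.4543, -0.2655, 0.0667]
orientation: [0.004, 0.997, 0.079, 0.005]
contact_force: [0.6, -0.9, -1.5]
grip_width: 0.0485
13.2 [ 0.4543 -0.2655  0.0667] [ 0.6 -0.9 -1.5] 0.0485
row [ 204.2 -195.8    6.7] [ 0.06 -0.07  1.39]
row [ 0.   0.  80.5] [0. 0. 0.]
```

```bash
python3 -m creep '[203,-196,0,0,0,1.39,203,-196,0,0,0,1.39,203,-196,0,0,0,1.39,203,-196,0,0,0,1.39,203,-196,0,0,0,1.39,203,-196,0,0,0,1.39,203,-196,0,0,0,1.39,203,-196,0,0,0,1.39]'
python3 - <<'E'
from h import *
p=cams.capture('wrist');cv2.imwrite('pics/w7.png',p['frame'][:,:,::-1])
for m in models.mark_of('tray_stop',p)[:2]+models.mark_of('plate_long',p)[:1]: print(m['confidence'],m['centre'],ray(p,m['centre'],.008).round(4))
q=cams.capture('top');print(rects(q,q['frame'].min(2)>170,.048,5,70))
st();go([.625,-.040,-.0205],-2)
E
```

```text
time_s: 14.0
eef_pos: [0.6192, -0.0365, 0.0584]
orientation: [0.0, 1.0, -0.017, -0.002]
contact_force: [0.1, -0.5, -4.1]
grip_width: 0.0486
0.74 [259.6, 248.6] [ 0.6193 -0.0726  0.008 ]
[(0.0787, -0.0698, 24, 23, -61.7, [283.0, 360.0]), (0.3585, -0.7382, 30, 24, -1.4, [500.0, 258.0]), (0.5126, -0.7448, 65, 21, -5.9, [496.0, 207.0]), (0.604, -0.7491, 70, 16, -2.4, [495.0, 177.0]), (0.6295, -0.3188, 92, 6, -35.9, [356.0, 172.0]), (1.0568, 0.5954, 29, 10, 88.9, [65.0, 48.0])]
14.2 [ 0.6193 -0.0386  0.0601] [-0.2 -0.2 -3.4] 0.0488
row [ 5.9  1.1 80.6] [ 0.    0.01 -0.02]
```

View pics/w7.png

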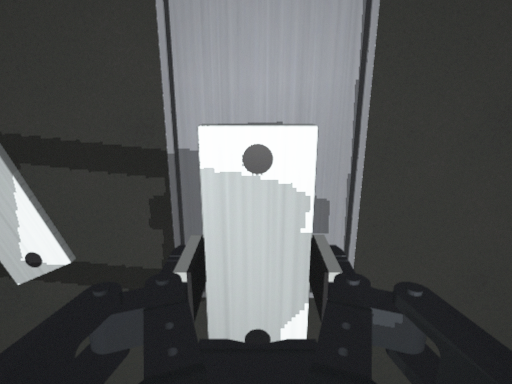

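The wrist view shows the plate centred at column 258 against the tray middle at about 263, so I shift +5 mm in x and descend.

```bash
python3 -m creep '[5,0,30,0,0,0,5,0,60,0,0,0,5,0,73,0,0,0,5,0,77,0,0,0,5,0,77,0,0,0]'; python3 -c "
from h import *
cams.capture('wrist');st()"
```

```text
time_s: 14.7
eef_pos: [0.6251, -0.0381, -0.0162]
orientation: [0.0, 1.0, -0.018, -0.0]
contact_force: [-0.3, -0.4, -3.0]
grip_width: 0.0489
14.75 [ 0.626  -0.0381 -0.015 ] [ 0.  -0.4 -2.8] 0.0486
```

```bash
python3 -m creep '[0,0,2,0,0,0,0,0,4,0,0,0,0,0,4,0,0,0]'; python3 -m creep '[0,0,1,0,0,0,0,0,2,0,0,0,0,0,2,0,0,0]'
```

```text
time_s: 15.05
eef_pos: [0.6259, -0.0376, -0.0194]
orientation: [0.0, 1.0, -0.018, 0.001]
contact_force: [0.4, 0.5, -3.3]
grip_width: 0.0486
time_s: 15.35
eef_pos: [0.6259, -0.0376, -0.0195]
orientation: [0.0, 1.0, -0.018, 0.001]
contact_force: [-2.4, 0.2, 7.8]
grip_width: 0.0488
```

Floor contact at 7.8 N. Release and rise.

```bash
python3 -m creep '[0,0,0,0,0,0,0,0,0,0,0,0,0,0,0,0,0,0,0,0,-40,0,0,0,0,0,-80,0,0,0,0,0,-110,0,0,0,0,0,-110,0,0,0]' 0.75 40
python3 - <<'E'
from h import *
p=cams.capture('wrist')
for m in models.mark_of('tray_stop',p)[:2]+models.mark_of('plate_long',p)[:1]: print(m['confidence'],m['centre'],ray(p,m['centre'],.008).round(4))
print(rects(p,p['frame'].min(2)>175,.016,300));cv2.imwrite('pics/w8.png',p['frame'][:,:,::-1])
st();f=go([.4335,-.0455,.06],21.7);go([.4335,-.0455,-.0295],21.7,0,f)
E
```

```text
time_s: 16.05
eef_pos: [0.6292, -0.0381, 0.0946]
orientation: [0.001, 1.0, -0.018, 0.006]
contact_force: [1.0, 0.5, -0.7]
grip_width: 0.0643
0.6 [252.1, 258.0] [ 0.6232 -0.1013  0.008 ]
0.94 [253.8, 185.8] [ 0.6272 -0.0349  0.008 ]
[(0.6207, -0.1297, 33, 27, -2.4, [252.0, 294.0]), (0.4391, -0.0407, 96, 48, -68.2, [29.0, 204.0]), (0.6253, 0.0013, 197, 115, 87.8, [250.0, 117.0])]
16.2 [ 0.6247 -0.0375  0.0868] [-0.5 -0.3 -0.8] 0.0639
row [-190.8   14.8   27. ] [-0.    0.01 -2.97]
row [ 0.   0.  89.5] [0. 0. 0.]
```

plate_long reads 66 mm from the stop and centred within about 2 mm. On to plate_mid.

```bash
python3 -m creep '[-191,15,27,0,0,-2.97,-191,15,27,0,0,-2.97,-191,15,27,0,0,-2.97,-191,15,27,0,0,-2.97,-191,15,27,0,0,-2.97,-191,15,27,0,0,-2.97,-191,15,27,0,0,-2.97]' 0.78
python3 - <<'E'
from h import *
p=cams.capture('wrist')
for m in models.mark_of('plate_mid',p)[:1]: print(m['confidence'],m['centre'],ray(p,m['centre'],0).round(4))
for o in rects(p,p['frame'].min(2)>165,.008,300): print(o)
st();go([.4335,-.0455,-.0295],21.7)
E
```

```text
time_s: 16.9
eef_pos: [0.4347, -0.0459, 0.0606]
orientation: [0.0, 0.982, 0.188, 0.0]
contact_force: [-0.5, -0.5, 0.3]
grip_width: 0.0664
0.81 [256.8, 191.2] [ 0.4321 -0.0402 -0.    ]
(0.6189, -0.0352, 101, 45, -55.6, [494.0, 268.0])
(0.432, -0.0424, 98, 49, -68.2, [256.0, 192.0])
17.0 [ 0.4354 -0.046   0.0611] [ 0.1 -0.3  1.4] 0.0669
row [-1.6 -1.2 90.6] [ 0.   -0.01  0.  ]
```

```bash
python3 -m creep '[-1.5,-3,40,0,0,0,-1.5,-3,70,0,0,0,-1.5,-3,86,0,0,0,-1.5,-3,90,0,0,0,-1.5,-3,90,0,0,0]';  python3 -m creep '[0,0,0,0,0,0,0,0,0,0,0,0,0,0,0,0,0,0,0,0,0,0,0,0]' 0.45 40
```

```text
time_s: 17.5
eef_pos: [0.432, -0.0436, -0.0295]
orientation: [-0.0, 0.982, 0.189, -0.0]
contact_force: [0.2, 0.4, -0.6]
grip_width: 0.0667
time_s: 17.9
eef_pos: [0.4332, -0.044, -0.0275]
orientation: [0.001, 0.982, 0.188, 0.002]
contact_force: [1.0, 0.4, 5.7]
grip_width: 0.0489
```

Gripped. Lifting and moving over the mid position.

```bash
python3 -m creep '[0,0,-20,0,0,0,0,0,-50,0,0,0,0,0,-90,0,0,0,0,0,-90,0,0,0,0,0,-90,0,0,0]'
python3 - <<'E'
from h import *
st();f=go([.628,.0395,.06],-2.2,-.116);go([.628,.0395,-.010],-2.2,-.116,f)
E
```

```text
time_s: 18.4
eef_pos: [0.4312, -0.0435, 0.0606]
orientation: [0.0, 0.982, 0.188, 0.0]
contact_force: [0.0, 1.1, -3.4]
grip_width: 0.0483
18.4 [ 0.4312 -0.0435  0.0606] [ 0.   1.1 -3.4] 0.0483
row [213.6  -4.2   0.7] [-0.82 -0.18  2.99]
row [ 0.  -8.1 69.5] [0. 0. 0.]
```

```bash
python3 -m creep '[214,-4,0,-0.82,-0.18,2.99,214,-4,0,-0.82,-0.18,2.99,214,-4,0,-0.82,-0.18,2.99,214,-4,0,-0.82,-0.18,2.99,214,-4,0,-0.82,-0.18,2.99,214,-4,0,-0.82,-0.18,2.99,214,-4,0,-0.82,-0.18,2.99]'
python3 - <<'E'
from h import *
p=cams.capture('wrist');cv2.imwrite('pics/w9.png',p['frame'][:,:,::-1])
st();go([.628,.0395,-.010],-2.2,-.116);go([.628,.0395,-.0137],-2.2,-.116)
E
```

```text
time_s: 19.1
eef_pos: [0.6264, 0.0395, 0.0568]
orientation: [0.058, 0.998, -0.019, -0.005]
contact_force: [-0.5, 0.7, -4.5]
grip_width: 0.0486
19.15 [0.6263 0.0391 0.0576] [-0.3  0.1 -3.8] 0.0491
row [ 2.2 -8.3 67.1] [0.01 0.05 0.  ]
row [ 2.2 -8.7 70.8] [0.01 0.05 0.  ]
```

View pics/w9.png

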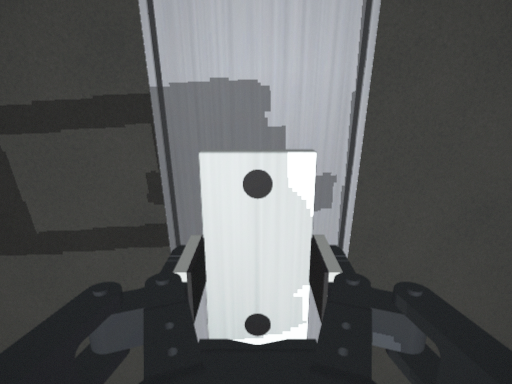

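The plate at column 258 lines up with the tray middle at about 259. Descending tilted.

```bash
python3 -m creep '[1,-4,30,0,0,0,1,-7,55,0,0,0,1,-8,63,0,0,0,1,-8,67,0,0,0,1,-8,67,0,0,0]'; python3 -m creep '[0,0,1,0,0,0,0,0,2,0,0,0,0,0,2,0,0,0]'; python3 -m creep '[0,0,1,0,0,0,0,0,2,0,0,0,0,0,2,0,0,0]'
```

```text
time_s: 19.65
eef_pos: [0.6293, 0.0391, -0.0065]
orientation: [0.058, 0.998, -0.02, -0.002]
contact_force: [-0.6, -0.1, -2.6]
grip_width: 0.0488
time_s: 19.95
eef_pos: [0.6302, 0.0393, -0.0077]
orientation: [0.058, 0.998, -0.019, -0.001]
contact_force: [0.6, -0.0, -3.7]
grip_width: 0.0488
time_s: 20.25
eef_pos: [0.6294, 0.039, -0.0109]
orientation: [0.058, 0.998, -0.019, -0.002]
contact_force: [-0.5, 1.6, -3.7]
grip_width: 0.0487
```

```bash
python3 -m creep '[0,0,1.5,0,0,0,0,0,3,0,0,0,0,0,3,0,0,0]'
```

```text
time_s: 20.55
eef_pos: [0.6297, 0.0388, -0.0135]
orientation: [0.058, 0.998, -0.019, -0.001]
contact_force: [-0.1, 0.4, -1.9]
grip_width: 0.0485
```

Touching. Release and rise.

```bash
python3 -m creep '[0,0,0,0,0,0,0,0,0,0,0,0,0,0,0,0,0,0,0,0,0,0,0,0,0,4,-35,0,0,0,0,9,-80,0,0,0,0,12,-105,0,0,0,0,12,-105,0,0,0]' 0.75 40
python3 - <<'E'
from h import *
p=cams.capture('wrist');cv2.imwrite('pics/w10.png',p['frame'][:,:,::-1])
for l in ('plate_long','plate_mid','tray_stop'):
  for m in models.mark_of(l,p)[:2]: print(l,round(m['confidence'],2),m['centre'],ray(p,m['centre'],.012).round(4))
st();f=go([.4565,.2045,.06],-21.8);go([.4565,.2045,-.0295],-21.8,0,f)
E
```

```text
time_s: 21.35
eef_pos: [0.6334, 0.039, 0.0988]
orientation: [0.058, 0.998, -0.02, 0.004]
contact_force: [1.1, -0.2, 0.3]
grip_width: 0.0642
plate_long 0.93 [252.3, 253.2] [ 0.6267 -0.0339  0.012 ]
plate_mid 0.71 [253.7, 172.1] [0.6313 0.0443 0.012 ]
tray_stop 0.7 [250.5, 309.3] [ 0.622  -0.0998  0.012 ]
21.55 [0.6285 0.0389 0.09  ] [ 0.   0.8 -0.1] 0.0638
row [-178.1 -161.3   12.1] [ 0.83 -0.11  2.45]
row [ 0.   0.  89.5] [0. 0. 0.]
```

View pics/w10.png

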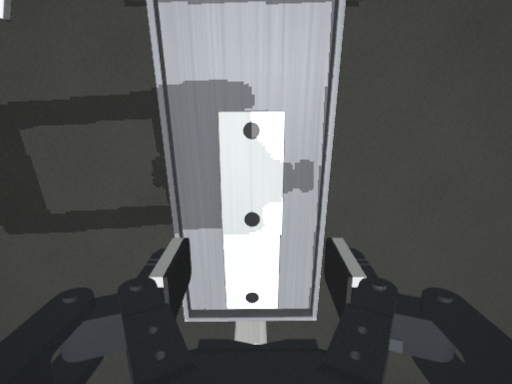

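The row looks right: the mid plate's far end is at row 111 with its hole at (251,130), and long–mid spacing is 78 mm. Now plate_short.

```bash
python3 -m creep '[-178,-161,12,0.83,-0.11,2.45,-178,-161,12,0.83,-0.11,2.45,-178,-161,12,0.83,-0.11,2.45,-178,-161,12,0.83,-0.11,2.45,-178,-161,12,0.83,-0.11,2.45,-178,-161,12,0.83,-0.11,2.45,-178,-161,12,0.83,-0.11,2.45,-178,-161,12,0.83,-0.11,2.45]' 0.78
python3 - <<'E'
from h import *
p=cams.capture('wrist')
for m in models.mark_of('plate_short',p)[:2]: print(m['confidence'],m['centre'],ray(p,m['centre'],0).round(4))
for o in rects(p,p['frame'].min(2)>165,.008,300): print(o)
st();go([.4565,.2045,-.0295],-21.8)
E
```

```text
time_s: 22.35
eef_pos: [0.4583, 0.2036, 0.0609]
orientation: [0.0, 0.982, -0.19, 0.002]
contact_force: [-0.0, -0.2, 0.2]
grip_width: 0.0669
0.97 [253.9, 195.8] [0.4565 0.2067 0.    ]
0.6 [85.0, 220.3] [0.3285 0.2369 0.    ]
(0.6117, 0.0563, 67, 12, 80.9, [507.0, 291.0])
(0.4555, 0.2088, 78, 49, 68.1, [251.0, 193.0])
(0.6067, 0.2259, 147, 87, 87.9, [445.0, 90.0])
22.45 [0.4589 0.2034 0.0613] [-0.5  0.7  0.5] 0.0666
row [-2.9 -0.1 90.8] [-0.   -0.03 -0.02]
```

```bash
python3 -m creep '[-3.5,-2.5,40,0,0,0,-3.5,-2.5,70,0,0,0,-3.5,-2.5,86,0,0,0,-3.5,-2.5,90.5,0,0,0,-3.5,-2.5,90.5,0,0,0]';  python3 -m creep '[0,0,0,0,0,0,0,0,0,0,0,0,0,0,0,0,0,0,0,0,0,0,0,0]' 0.45 40; python3 -m creep '[0,0,-20,0,0,0,0,0,-50,0,0,0,0,0,-90,0,0,0,0,0,-90,0,0,0,0,0,-90,0,0,0]'
python3 - <<'E'
from h import *
st();f=go([.6315,.1045,.06],-2.2,-.146);go([.6315,.1045,-.010],-2.2,-.146,f)
E
```

```text
time_s: 22.95
eef_pos: [0.4563, 0.2072, -0.0294]
orientation: [0.0, 0.982, -0.19, 0.001]
contact_force: [0.3, 0.4, -0.1]
grip_width: 0.0662
time_s: 23.35
eef_pos: [0.4576, 0.2082, -0.0273]
orientation: [-0.001, 0.982, -0.189, 0.004]
contact_force: [0.4, -0.9, 5.0]
grip_width: 0.0487
time_s: 23.85
eef_pos: [0.4557, 0.208, 0.0612]
orientation: [-0.0, 0.982, -0.189, 0.002]
contact_force: [-1.1, 0.3, -4.3]
grip_width: 0.0487
23.85 [0.4557 0.208  0.0612] [-1.1  0.3 -4.3] 0.0487
row [201.7  30.7   2.1] [-1.04  0.15 -2.45]
row [  0.  -10.2  69.3] [0. 0. 0.]
```

```bash
python3 -m creep '[201,31,0,-1.04,0.15,-2.45,201,31,0,-1.04,0.15,-2.45,201,31,0,-1.04,0.15,-2.45,201,31,0,-1.04,0.15,-2.45,201,31,0,-1.04,0.15,-2.45,201,31,0,-1.04,0.15,-2.45,201,31,0,-1.04,0.15,-2.45,201,31,0,-1.04,0.15,-2.45]'
python3 - <<'E'
from h import *
p=cams.capture('wrist');cv2.imwrite('pics/w11.png',p['frame'][:,:,::-1])
g=p['frame'].min(2)[235].astype(int);d=np.abs(np.diff(g));print([(i,int(g[i]),int(g[i+1])) for i in np.where(d>25)[0]])
st();go([.6305,.1045,-.010],-2.2,-.146)
E
```

```text
time_s: 24.65
eef_pos: [0.629, 0.1052, 0.0607]
orientation: [0.073, 0.997, -0.019, -0.003]
contact_force: [-1.0, -0.1, -2.7]
grip_width: 0.0487
[(np.int64(169), 67, 104), (np.int64(180), 66, 95), (np.int64(202), 75, 138), (np.int64(203), 138, 187), (np.int64(310), 192, 164), (np.int64(311), 164, 96), (np.int64(313), 78, 107), (np.int64(335), 137, 92), (np.int64(336), 92, 58), (np.int64(340), 58, 91), (np.int64(341), 91, 138), (np.int64(346), 148, 120), (np.int64(347), 120, 54)]
24.7 [0.6293 0.1053 0.0613] [-0.6  1.1 -3. ] 0.0488
row [ 1.3 -9.6 70.6] [0.   0.01 0.01]
```

```bash
python3 -m creep '[1,-4,30,0,0,0,1,-8,55,0,0,0,1,-9,64,0,0,0,1,-9.5,69,0,0,0,1,-9.5,69,0,0,0]'; python3 -m creep '[0,0,1.5,0,0,0,0,0,3,0,0,0,0,0,3,0,0,0]'; python3 -m creep '[0,0,1,0,0,0,0,0,2,0,0,0,0,0,2,0,0,0]'
```

```text
time_s: 25.2
eef_pos: [0.6315, 0.104, -0.0077]
orientation: [0.073, 0.997, -0.019, -0.001]
contact_force: [0.2, -0.5, -2.9]
grip_width: 0.0485
time_s: 25.5
eef_pos: [0.6322, 0.1033, -0.01]
orientation: [0.073, 0.997, -0.019, -0.001]
contact_force: [-0.0, 0.5, -3.1]
grip_width: 0.0486
time_s: 25.8
eef_pos: [0.6315, 0.1029, -0.013]
orientation: [0.073, 0.997, -0.019, -0.002]
contact_force: [-0.1, 0.5, -2.8]
grip_width: 0.0489
```

```bash
python3 -m creep '[0,0,0.7,0,0,0,0,0,1.5,0,0,0,0,0,1.5,0,0,0]'
```

```text
time_s: 26.1
eef_pos: [0.6318, 0.1029, -0.0133]
orientation: [0.073, 0.997, -0.019, -0.001]
contact_force: [-1.9, 0.5, 3.3]
grip_width: 0.0486
```

Contact. Release, rise, back off toward the robot's middle and check.

```bash
python3 -m creep '[0,0,0,0,0,0,0,0,0,0,0,0,0,0,0,0,0,0,0,0,0,0,0,0,0,5,-35,0,0,0,0,12,-80,0,0,0,0,22,-150,0,0,0,0,22,-150,0,0,0,0,22,-150,0,0,0,0,22,-150,0,0,0]' 0.75 40
python3 - <<'E'
from h import *
p=cams.capture('wrist');cv2.imwrite('pics/w12.png',p['frame'][:,:,::-1])
for l in ('plate_long','plate_mid','plate_short','tray_stop'):
  for m in models.mark_of(l,p)[:2]: print(l,round(m['confidence'],2),m['centre'],ray(p,m['centre'],.012).round(4))
st()
E
```

```text
time_s: 27.1
eef_pos: [0.6316, 0.1028, 0.1371]
orientation: [0.073, 0.997, -0.019, -0.001]
contact_force: [-0.4, -0.7, -0.4]
grip_width: 0.0641
plate_long 0.67 [261.0, 275.6] [ 0.6303 -0.032   0.012 ]
plate_long 0.41 [259.4, 319.4] [ 0.6263 -0.0973  0.012 ]
plate_mid 0.67 [257.9, 216.0] [0.6297 0.0434 0.012 ]
plate_mid 0.45 [42.8, 355.2] [ 0.3475 -0.149   0.012 ]
plate_short 0.93 [256.9, 158.2] [0.631  0.1045 0.012 ]
plate_short 0.33 [254.6, 87.2] [0.6315 0.1675 0.012 ]
tray_stop 0.96 [257.4, 322.2] [ 0.6237 -0.1018  0.012 ]
27.35 [0.6306 0.1027 0.1347] [-0.3  0.1  0.2] 0.0639
```

View pics/w12.png

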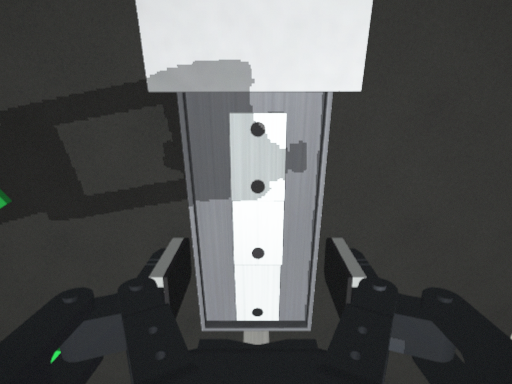

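All three plates show in line: far edge of the short at row 112, seams at about rows 200 and 264, wall at about row 325. One numeric cross-check from these edges.

Run:
```python
from h import *
p=cams.capture('wrist');f=p['frame'].astype(int)
for c in (238,244,276): 
  g=f[:,c].min(1);print(c,[(int(i),int(g[i]),int(g[i+1])) for i in np.where(np.abs(np.diff(g))>18)[0] if i>80])
for n,row,z in [('mouth',91,.04),('short far top',112,.016),('short near top',200,.028),('mid near top',264,.028),('long near top',322,.016),('wall inner top',324,.020)]: print(n,ray(p,(257,row),z).round(4))
q=cams.capture('top')
for l in ('plate_long','plate_mid','plate_short','tray_stop'):
  for m in models.mark_of(l,q)[:3]: print(l,round(m['confidence'],2),ray(q,m['centre'],.012).round(4))
for l in ('motor','jar','driver'): print(l,[ray(q,m['centre'],0).round(3) for m in models.mark_of(l,q)[:1]])
```

```text
238 [(90, 158, 131), (91, 131, 97), (112, 111, 167), (113, 167, 201), (201, 198, 242), (320, 243, 207), (321, 207, 89), (322, 89, 56), (328, 61, 103), (329, 103, 132), (331, 128, 94), (332, 94, 52)]
244 [(90, 159, 132), (91, 132, 99), (112, 113, 163), (113, 163, 197), (200, 193, 241), (320, 241, 213), (321, 213, 112), (322, 112, 56), (328, 62, 102), (329, 102, 130), (331, 132, 106), (332, 106, 75), (341, 92, 69), (342, 69, 32)]
276 [(90, 228, 188), (91, 188, 141), (110, 148, 127), (112, 114, 233), (113, 233, 254), (145, 222, 200), (180, 197, 242), (321, 231, 158), (322, 158, 59), (328, 63, 103), (329, 103, 136), (331, 140, 110), (332, 110, 55)]
mouth [0.6321 0.1677 0.04  ]
short far top [0.6312 0.1476 0.016 ]
short near top [0.6283 0.0701 0.028 ]
mid near top [ 0.6255 -0.0023  0.028 ]
long near top [ 0.6218 -0.0951  0.016 ]
wall inner top [ 0.6219 -0.0939  0.02  ]
plate_long 0.77 [ 0.6309 -0.0299  0.012 ]
plate_mid 0.93 [ 0.3361 -0.1609  0.012 ]
plate_mid 0.74 [0.6251 0.0445 0.012 ]
plate_mid 0.73 [0.3325 0.0975 0.012 ]
plate_short 0.63 [0.3298 0.2374 0.012 ]
plate_short 0.52 [0.6273 0.1015 0.012 ]
tray_stop 0.81 [ 0.6176 -0.1051  0.012 ]
motor [array([0.425, 0.423, 0.   ])]
jar [array([ 0.768, -0.298,  0.   ])]
driver [array([ 0.671, -0.359, -0.   ])]
```

```bash
python3 -c "
from bench import ticket
print(ticket.finish_job())"
```

```text
the job is handed in; nothing more can be done
None
```

The tray is drawn out to its stop and the three white plates lie in it as a shingled row. I handed the job in with the gripper open and clear, at about 27 s on the robot's clock; no verdict came back.

**Tray:** it stopped with 21 N on the handle. The last pictures put it about 177 mm out, against the 170 mm needed.

**Plates, from the last pictures:**

| Check | Measured | Allowed |
|---|---|---|
| Long plate centre from the stop | about 65 mm, a 4–5 mm gap to the wall | 55–75 mm |
| Long to middle spacing | 75–82 mm | 65–95 mm |
| Middle to short spacing | 57–62 mm | 52–78 mm |
| Offset from the centre line | about 5 mm or less in the wrist camera | 15 mm |

**What disagreed or went wrong:**
- **Fingertip height:** the fingertips act about 25 mm farther back than the reported tool point. The first handle grasp and the first plate grasp therefore closed above their targets. I redid both lower, and the plate was pressed with only about 7 N.
- **Top camera:** its marks differ from the wrist camera by up to about 5 mm; in them the long plate sits about 10 mm off the centre line.
- **Slopes:** I did not measure the slopes of the middle and short plates. I set them down tilted, at 0.116 and 0.146 rad, until they touched.
- **Bystanders:** the motor and driver read within about 12 mm of their first reading. The jar reads 13 mm off. I put this down to detection noise, since the arm never went near the jar.

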